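Slide an enclosure down the drilling guide

TASK

Push the white plastic enclosure along the dark wooden drilling guide, in between the two aluminium rails, until it sits square against the steel end stop, ready for drilling. The rails have only just been glued down, so neither the enclosure nor the robot may touch either rail on the way. Only push the enclosure, never lift or tip it, leave everything else where it stands, and draw back clear when done.

Things in the scene. Friction and masses are not known exactly. Their poses are not given: they have to be found in the camera images.
- guide: Drilling guide, fixed: dark wooden board 460 x 230 x 12 mm (top 12 mm above the table). Origin at table height on the lane's centre line; +x is the feed direction, from the open end to the end stop, +y its left. Board from x = -240 to 220 mm; the rails begin at x = -10 mm (lane mouth), the stop's face is at x = 190 mm. The lane is 114 mm wide (y = -57 to 57 mm). Place and angle vary.
- enclosure: White plastic instrument enclosure, a closed box 110 mm long (x), 94 mm wide (y), 55 mm high, about 0.35 kg, loose on the bare board before the lane's mouth, off the centre line and turned up to 0.3 rad. Origin at the centre of its underside; its +x end goes in first. Against the stop its origin is at guide x = 135 mm. Sliding takes a few N.
- rail_left: Left aluminium rail of the guide (guide y from +57 to +72 mm), 200 mm long, 15 mm wide, 16 mm high above the board (its top is 28 mm above the table). Origin at its centre, at the board's top. Must not be touched.
- rail_right: Right aluminium rail, the same size, guide y from -57 to -72 mm. Must not be touched.
- end_stop: Steel bar across the end of the lane, 20 mm thick, 144 mm wide, 40 mm high, fixed on the board; the enclosure's front face comes to rest on its near face. Origin at the centre of its underside, 10 mm behind that face.
- battery: Bystander: black battery pack standing on the table behind the open end of the guide; 42 mm across, 67 mm high. Origin at its underside.
- collet_nut: Bystander: steel collet nut, 24 mm across, 18 mm high, on the board outside the right rail. Origin at its underside.
- clamp_knob: Bystander: black mushroom knob, 28 mm across, 28 mm high, on the board outside the left rail. Origin at its underside.
- screwdriver: Bystander: yellow-handled screwdriver, 190 mm long, lying on the table right of the guide.
- wrench: Bystander: steel wrench, 130 mm long, lying on the table left of the guide.
- drilled_plate: Bystander: white plastic plate with holes, 120 x 80 x 8 mm, lying on the table right of the lane.
- carton: Bystander: cardboard carton 70 x 110 x 45 mm standing on the table beyond the end stop.
Not all that is in view belongs to the job. Several things have the shape of the enclosure; the one meant has the colours described above.

How it is judged:
By the outcome, as a careful person would: the job done as asked, in the order asked, and still so for the second after the job is handed in, with the robot touching nothing.
It also fails if it takes over 56 s, if anything falls off the work surface, if the arm or the gripper's body presses on something with over 40 N, if the wrist force passes 120 N, or if a joint passes its speed limit or range.

ROBOT

A 6-joint arm with a two-finger parallel gripper is mounted at the origin on the work surface. World frame = base frame: x ahead of the robot, y to its left, z up, the work surface at z = 0. Lengths are in mm, angles in rad, forces in N, time in s.
With the tool pointing down it reaches from about 350 to 875 mm from the base axis. Payload 4.2 kg.
Tool frame: the origin (TCP) lies midway between the tips of the shut fingers; the grasp point (between the pads) lies 19 mm behind it (arm.tcp_to_grasp is the distance from the TCP to the grasp point, in mm); z points along the fingers, y is the line along which they close (so a half turn about z gives the same grasp; the last joint's range is limited). The gripper opens to 85 mm and grips with 20 to 120 N. Pads are 22 mm wide; open, the fingers measure 114 mm over their backs; the gripper's body (76 mm by 85 mm) begins 54 mm behind the grasp point. The pads swing forward as they close: fully open they stand 13 mm farther back than shut.
Start: joints at [-1.029, 0.385, 0.008, 0, -1.194, -0.259], TCP at [174.42, -600.147, 231.312] pointing down, gripper open.
Joint ranges: [-3.14, 3.14], [-1.21, 2.06], [-1.07, 1.41], [-3.16, 2.05], [-2.99, -0.16], [-3.1, 3.1]. Speed limits (rad/s): [2.79, 2.79, 3.14, 3.14, 3.14, 3.14].

INTERFACE

Orientations are given as a unit quaternion [x, y, z, w].
In Python, from bench import arm gives the robot as it stands.
- The arm moves only by the tool arm_command, never from a script. Its argument "rows" is a list of rows, each a list of 2 entries, a list of its own where there are three numbers: the shift along the tool's x, y, z as a fraction of full scale, then the turn, a rotation vector about the tool's x, y, z as a fraction of full scale. In form: [[[x, y, z], [wx, wy, wz]], ...]. A call has 1 to 5 rows; each row is the pose to reach, as a shift and turn from the pose commanded when the call began, along the tool's axes at that moment, turning the shorter way round; what a row does not reach only later rows make up. Full scale, the value 1, is 0.25 m for a shift and 180 degrees for a turn. A row lasts 1/10 s, in which the tool goes at most 50 mm and 8.59 degrees, less where a joint would pass 70% of its speed; a pose out of reach is approached as far as the arm can. A call with a number of a shift or a turn outside -1 to 1 is refused whole. A call with a gripper value outside its range is refused whole. "grip" is the opening, from 0 (shut) to 1 (fully open), set as the call begins (left out, the last holds). The fingers move at their own pace and stop on an object; the grip force is fixed at half the most. Time passes only in rows, so rows that repeat a pose let the fingers close. It gives the time, the measured TCP pose, the force, the opening and the grip force at its end, in the units of the state.
- arm.read_state(): the state, without advancing time (a new reading comes with each control period).
- arm.get_image(name): name is "side" or "top"; returns (picture, depth): 384x512x3 uint8, blue, green, red; 384x512 float32, mm along the optical axis (not along the pixel's ray), 0 where there is no reading.
- arm.camera_info(name): a dict with "fx", "fy", "cx", "cy" (pixels), "k1" (the pictures are not rectified: a ray, as slopes to the right and down, at radius r is drawn at 1 + k1 r^2 times it, then the intrinsics apply), "extrinsics" (4x4, takes a point from camera to world coordinates). Camera axes: x right, y down, z forward; pixel columns grow to the right and rows downward; lengths in mm; the calibration is good to about 2 mm. A picture is of the moment at which its call begins. camera_info takes no time and is no camera call.
- arm.job_done(): hands the job in; it is judged then, once.
Trained networks look in the newest picture that a camera, given by its name, has taken for a name from the list of things; names that differ only in an ending like _2 or _b are one class to them, and where a whole thing is asked for, a point or a joint stands for the part that bears it (a point fixed in the world has none). Each returns a list of dicts, best first, with "score" (0 to 1); they miss things now and then, are a little off and sometimes report something else, mostly with a low value. They report only what shows in the picture. A call takes as long as a camera call. They do not tell look-alikes from the thing itself.
- arm.spot_in(camera, query): "position" ([column, row] in pixels, amid what is visible of it).
The state is a dict: "clock": time; "joints": joint angles; "joint_vel": joint speeds; "joint_efforts": joint torques, N m; "position": TCP position; "ee_rot": TCP orientation; "contact_force": force on the tool from outside, world axes, zero at the start; "wrist_torque": the same for the moment, N m; "gripper_width": finger opening in mm; "grasp_force": force on a finger pad.
Only numpy, scipy, OpenCV 4.12 (cv2) and the standard library are available. Lean on these libraries where they do the work, as an engineer would, in place of code of your own. Each camera call takes 0.05 s, during which the arm holds its last target. There are 200 camera calls.

## Working session

There is one attempt and no reset: what is moved stays moved. The work goes in short steps, Python scripts to look and compute and a tool call to move; the robot and the scene stay as the last step left them, time stands still between calls to the robot, and variables do not carry over. Pictures are saved under pics/ and viewed, at most 10 in all, crops included, and the job is handed in when it is done.

Besides the shell and the picture viewer there is one more tool, called after "Call:" by a JSON object that holds its "api" and its "payload". arm_command: Moves the arm, as the interface text tells. Shift numbers are shares of 0.25 m and turn numbers shares of 180 degrees, none past 1 either way. Its arguments: {"type":"object","properties":{"rows":{"type":"array","items":{"type":"array"}},"grip":{"type":"number"}},"required":["rows"]}

```bash
mkdir -p pics; ls
python3 - <<'E'
from bench import arm
import cv2,numpy as np
for n in("top","side"):
    p,d=arm.get_image(n);cv2.imwrite(f"pics/{n}0.png",p);np.save(f"{n}d.npy",d)
    print(n,arm.camera_info(n))
    for q in("enclosure","end_stop","rail_left","rail_right","battery","collet_nut","clamp_knob"):
        print(q,[(np.round(r["position"]),round(r["score"],2)) for r in arm.spot_in(n,q)][:4])
print(arm.read_state())
E
```

```text
pics
top {'fx': 356.3116036578728, 'fy': 356.3116036578728, 'cx': 255.57980028887832, 'cy': 190.99345274564996, 'k1': -0.04969782573335787, 'extrinsics': array([[-8.33287249e-03, -9.92945731e-01,  1.18276534e-01,
         4.30573363e+02],
       [-9.99963339e-01,  8.04127548e-03, -2.94239971e-03,
         1.84763813e+01],
       [ 1.97054904e-03, -1.18296716e-01, -9.92976336e-01,
         9.71938312e+02],
       [ 0.00000000e+00,  0.00000000e+00,  0.00000000e+00,
         1.00000000e+00]])}
enclosure [(array([321., 188.]), 0.97), (array([253.,  81.]), 0.66), (array([351., 299.]), 0.59), (array([282., 251.]), 0.5)]
end_stop [(array([204., 210.]), 0.75)]
rail_left [(array([249., 226.]), 0.86)]
rail_right []
battery [(array([385., 162.]), 0.56)]
collet_nut []
clamp_knob [(array([274., 227.]), 0.64)]
side {'fx': 358.7493392812426, 'fy': 358.7493392812426, 'cx': 246.29059485234524, 'cy': 189.15795019953978, 'k1': -0.009328739226108673, 'extrinsics': array([[-9.77730142e-01, -1.44563525e-01,  1.52135325e-01,
         4.30405858e+02],
       [-2.09440025e-01,  6.25961359e-01, -7.51203870e-0
[... 592 characters left out ...]
': array([-1.02942048e+00,  3.84667566e-01,  7.93498236e-03, -1.54919120e-06,
       -1.19398082e+00, -2.58587015e-01]), 'joint_vel': array([ 0.00256191, -0.00024475, -0.00098237,  0.00130446, -0.00080839,
       -0.00094737]), 'joint_efforts': array([ 3.59654341e-04, -3.92029488e+01,  1.88605839e+01,  4.19033960e+00,
       -2.40360187e-04, -1.96878750e-05]), 'position': array([ 174.41759719, -600.16726102,  231.34516435]), 'ee_rot': array([-1.40923468e-01,  9.90020492e-01, -3.79082534e-05,  1.68085089e-05]), 'contact_force': array([-0.04865391, -0.74266391,  0.30501598]), 'wrist_torque': array([-0.07129419,  0.00261692, -0.02232465]), 'grasp_force': 0.0, 'gripper_width': 85.51908512888278}
```

Run:
```python
import cv2
p=cv2.imread("pics/top0.png");cv2.imwrite("pics/top_big.png",cv2.resize(p[60:340,130:450],None,fx=2.1,fy=2.1,interpolation=cv2.INTER_CUBIC))
```

```text
(no output)
```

View pics/top_big.png

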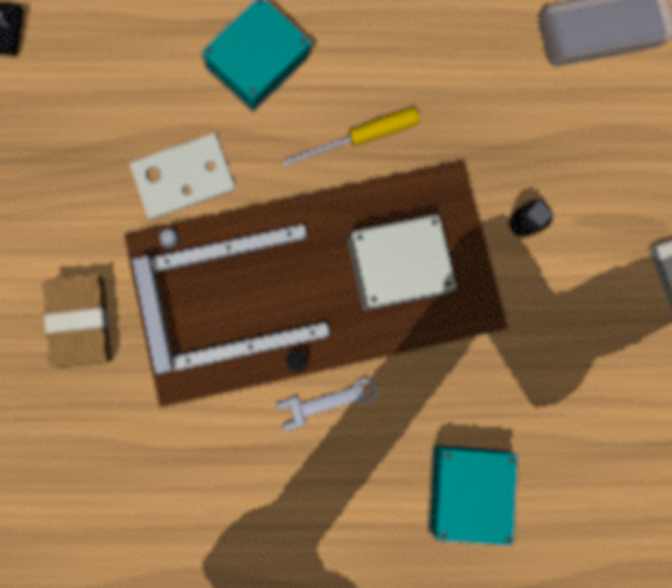

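View pics/side0.png

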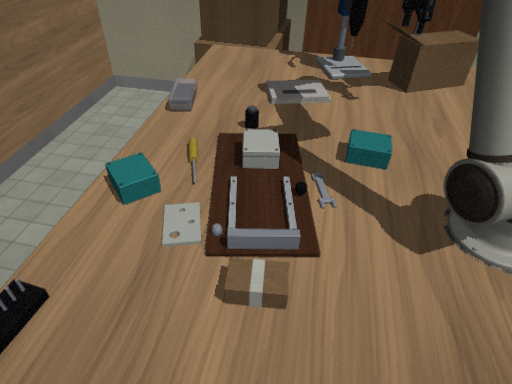

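The white enclosure is at full-image (321,185) in the top view. Its look-alikes are teal: (253,85) and (357,296) in top, (132,181) and (369,148) in side. I choose the white one on the dark board, in front of the mouth. Next I measure the poses from depth.

```bash
cat > h.py <<'E'
import cv2,numpy as np
from bench import arm
def cloud(n):
    p,d=arm.get_image(n);c=arm.camera_info(n)
    v,u=np.mgrid[0:384,0:512]
    K=np.array([[c["fx"],0,c["cx"]],[0,c["fy"],c["cy"]],[0,0,1]])
    s=cv2.undistortPoints(np.stack([u,v],-1).reshape(-1,1,2).astype(float),K,np.array([c["k1"],0,0,0,0])).reshape(384,512,2)
    P=np.dstack([s*d[...,None],d])@c["extrinsics"][:3,:3].T+c["extrinsics"][:3,3]
    P[d==0]=np.nan
    return p,P
def rect(xy):
    (c,s,a)=cv2.minAreaRect(xy.astype(np.float32))
    return np.round(c,1),np.round(s,1),round(a,2)
E
python3 - <<'E'
from h import *
p,P=cloud("top");hsv=cv2.cvtColor(p,cv2.COLOR_BGR2HSV).astype(int)
def comp(m,seed,name):
    n,l=cv2.connectedComponents(m.astype(np.uint8))
    k=l[seed[1],seed[0]]
    if k==0: print(name,"none");return
    q=P[l==k];print(name,len(q),rect(q[:,:2]),"med z",np.nanmedian(q[:,2]).round(1))
z=P[...,2]
for s in[(321,185),(240,177),(249,225),(204,210),(340,250),(385,163)]: print(s,P[s[1],s[0]].round(1),hsv[s[1],s[0]])
comp((hsv[...,1]<70)&(z>55)&(z<80),(321,185),"encl")
comp((z>38)&(z<65),(204,210),"stop")
comp((z>20)&(z<38)&(hsv[...,2]>100),(240,177),"railR")
comp((z>20)&(z<38)&(hsv[...,2]>100),(249,225),"railL")
dark=(hsv[...,2]<95)&(abs(z-12)<5)
comp(cv2.morphologyEx(((z>6)&(z<80)).astype(np.uint8),cv2.MORPH_OPEN,np.ones((3,3)))>0,(270,200),"board")
cv2.imwrite("pics/crop.png",cv2.resize(p[130:250,180:380],None,fx=4,fy=4,interpolation=cv2.INTER_CUBIC))
E
```

```text
(321, 185) [ 552.8 -152.8   64.5] [ 38  16 194]
(240, 177) [581.1  57.1  28.2] [111  11 169]
(249, 225) [452.8  33.8  28.8] [105  12 129]
(204, 210) [491.6 149.3  53.7] [110  22 172]
(340, 250) [ 383.6 -211.8   -1.2] [ 15 129 182]
(385, 163) [ 609.4 -322.3   65. ] [107  19  93]
encl 1515 (array([ 556.2, -155.1]), array([ 92.1, 110.6]), 11.55) med z 66.8
stop 450 (array([493.7, 155.5]), array([141.5,  20.6]), 12.21) med z 52.1
railR 413 (array([581. ,  60.5]), array([ 15.6, 197.6]), 12.36) med z 28.2
railL 428 (array([454.9,  34.8]), array([ 14.9, 200.5]), 12.15) med z 28.3
board 14022 (array([537.9, -50.1]), array([228.5, 462.5]), 12.19) med z 12.7
```

View pics/crop.png

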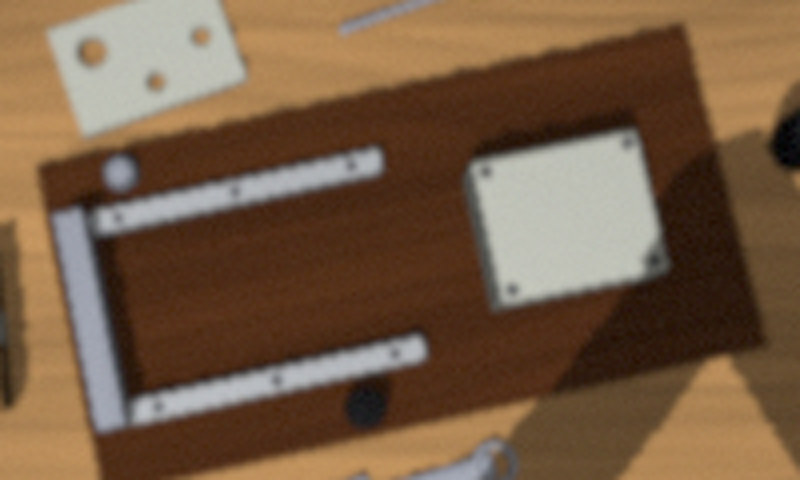

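The crop confirms it: white box at crop (565,215), four dark screws, on the board and almost in line with the guide. All the sizes match. The guide origin is about (536.3,-40.2) with feed heading 102.2°. The box is at guide x≈-116, y≈+5, yaw ≈-0.7°. Plan: set the gripper across the lane, half open, and push on the rear face with both fingertips held above rail height.

Call:
{"api": "arm_command", "payload": {"rows": [[[-0.97, 0.46, 0], [0, 0, -0.24]], [[-0.97, 0.46, 0], [0, 0, -0.24]], [[-0.97, 0.46, 0], [0, 0, -0.24]], [[-0.97, 0.46, 0], [0, 0, -0.24]], [[-0.97, 0.46, 0], [0, 0, -0.24]]], "grip": 0.6}}

```text
clock: 1.35
position: [362.7, -432.8, 231.6]
ee_rot: [-0.496, 0.868, -0.0, 0.0]
contact_force: [0.5, -0.3, 0.2]
gripper_width: 51.6
grasp_force: 0.0
```

Call:
{"api": "arm_command", "payload": {"rows": [[[0, 0, 0], [0, 0, -0.238]], [[0, 0, 0], [0, 0, -0.238]], [[0, 0, 0], [0, 0, -0.238]], [[0, 0, 0], [0, 0, -0.238]], [[0, 0, 0], [0, 0, -0.238]]]}}

```text
clock: 1.85
position: [361.6, -434.1, 231.4]
ee_rot: [0.779, -0.627, 0.0, -0.0]
contact_force: [0.4, -0.9, -0.3]
gripper_width: 51.2
grasp_force: 0.0
```

```bash
cat >> h.py <<'E'
from scipy.spatial.transform import Rotation as R
O=np.array([536.3,-40.2]);A=np.deg2rad(102.2);D=np.array([np.cos(A),np.sin(A)]);L=np.array([-D[1],D[0]])
def gd(p): q=np.asarray(p)[:2]-O;return np.round([q@D,q@L],1)
def togo(gx,gy,z):
    s=arm.read_state();Rm=R.from_quat(s["ee_rot"])
    t=np.r_[O+gx*D+gy*L,z]
    G=R.from_matrix(np.c_[np.r_[-D,0],np.r_[L,0],[0,0,-1]])
    print("t",round(s["clock"],2),"guide",gd(s["position"]),"z",s["position"][2].round(1),"w",round(s["gripper_width"],1),"F",s["contact_force"].round(1))
    print("shift",(Rm.inv().apply(t-s["position"])/250).round(3),"turn",((Rm.inv()*G).as_rotvec()/np.pi).round(4))
E
python3 -c "
from h import *
togo(-205,4.8,231)"
```

```text
t 1.85 guide [-348.1  254.1] z 231.4 w 51.2 F [ 0.4 -0.9 -0.3]
shift [-0.569 -0.999  0.002] turn [-0.    -0.     0.001]
```

Call:
{"api": "arm_command", "payload": {"rows": [[[-0.569, -0.999, 0], [0, 0, 0.001]], [[-0.569, -0.999, 0], [0, 0, 0.001]], [[-0.569, -0.999, 0], [0, 0, 0.001]], [[-0.569, -0.999, 0], [0, 0, 0.001]], [[-0.569, -0.999, 0], [0, 0, 0.001]]]}}

```text
clock: 2.35
position: [549.4, -266.5, 231.6]
ee_rot: [0.776, -0.63, 0.0, -0.0]
contact_force: [0.3, -0.6, 0.4]
gripper_width: 51.2
grasp_force: 0.0
```

```bash
python3 -c "
from h import *
togo(-205,4.8,38)"
```

```text
t 2.35 guide [-224.   35.] z 231.6 w 51.2 F [ 0.3 -0.6  0.4]
shift [-0.077 -0.12   0.775] turn [-0.0002 -0.0001 -0.002 ]
```

Call:
{"api": "arm_command", "payload": {"rows": [[[0, 0, 0], [0, 0, 0]], [[0, 0, 0], [0, 0, 0]]]}}

```text
clock: 2.55
position: [548.8, -266.9, 230.9]
ee_rot: [0.777, -0.63, -0.0, 0.0]
contact_force: [-0.2, -0.5, -0.5]
gripper_width: 51.1
grasp_force: 0.0
```

```bash
python3 -c "
from h import *
togo(-205,4.8,38)"
```

```text
t 2.55 guide [-224.2   35.6] z 230.9 w 51.1 F [-0.2 -0.5 -0.5]
shift [-0.077 -0.124  0.772] turn [ 0.0002  0.0001 -0.0013]
```

Settled. Now I finish the lateral move, then go straight down.

Call:
{"api": "arm_command", "payload": {"rows": [[[-0.077, -0.124, 0], [0, 0, -0.001]], [[-0.077, -0.124, 0.1], [0, 0, -0.001]], [[-0.077, -0.124, 0.28], [0, 0, -0.001]], [[-0.077, -0.124, 0.45], [0, 0, -0.001]], [[-0.077, -0.124, 0.45], [0, 0, -0.001]]]}}

```text
clock: 3.05
position: [569.2, -242.7, 112.7]
ee_rot: [0.776, -0.63, -0.006, 0.003]
contact_force: [-0.7, 0.6, 0.6]
gripper_width: 51.7
grasp_force: 0.0
```

```bash
python3 -c "
from h import *
togo(-205,4.8,38)
p,P=cloud('side');cv2.imwrite('pics/side1.png',p[60:260,150:420].repeat(2,0).repeat(2,1))"
```

```text
t 3.05 guide [-204.9   10.7] z 112.7 w 51.7 F [-0.7  0.6  0.6]
shift [ 0.002 -0.027  0.299] turn [ 0.0039  0.002  -0.002 ]
```

View pics/side1.png

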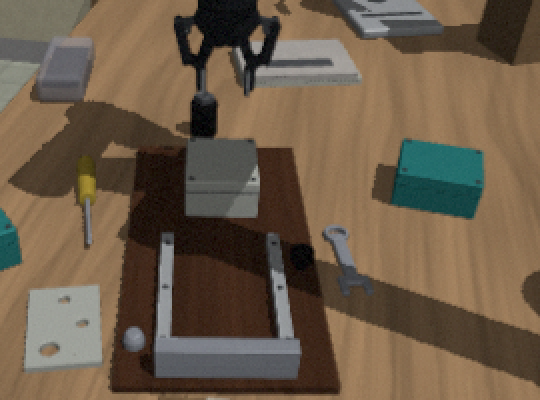

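The view shows the gripper behind the white box (crop 222,178) and clear of the battery (crop 204,113), with both fingers facing the rear. I continue down.

Call:
{"api": "arm_command", "payload": {"rows": [[[0, -0.02, 0], [0.002, 0.001, -0.001]], [[0, -0.02, 0.15], [0.002, 0.001, -0.001]], [[0, -0.02, 0.28], [0.002, 0.001, -0.001]], [[0, -0.02, 0.28], [0.002, 0.001, -0.001]], [[0, -0.02, 0.28], [0.002, 0.001, -0.001]]]}}

```text
clock: 3.6
position: [581.3, -242.5, 51.4]
ee_rot: [0.778, -0.628, 0.005, -0.002]
contact_force: [0.1, 0.0, 0.4]
gripper_width: 51.2
grasp_force: 0.0
```

```bash
python3 -c "
from h import *
togo(-190,4.8,36)"
```

```text
t 3.6 guide [-207.2   -1.2] z 51.4 w 51.2 F [0.1 0.  0.4]
shift [-0.069  0.025  0.061] turn [-0.0031 -0.0017  0.0002]
```

Call:
{"api": "arm_command", "payload": {"rows": [[[0, 0, 0], [0, 0, 0]], [[0, 0, 0], [0, 0, 0]], [[0, 0, 0], [0, 0, 0]]]}}

```text
clock: 3.9
position: [580.4, -242.0, 50.6]
ee_rot: [0.778, -0.628, 0.005, -0.002]
contact_force: [-0.8, 0.3, -0.2]
gripper_width: 51.2
grasp_force: 0.0
```

```bash
python3 -c "
from h import *
togo(-190,4.8,36)"
```

```text
t 3.9 guide [-206.5   -0.4] z 50.6 w 51.2 F [-0.8  0.3 -0.2]
shift [-0.066  0.022  0.058] turn [-0.0029 -0.0014  0.    ]
```

Call:
{"api": "arm_command", "payload": {"rows": [[[-0.03, 0.022, 0.058], [-0.003, -0.0015, 0]], [[-0.066, 0.022, 0.058], [-0.003, -0.0015, 0]], [[-0.066, 0.022, 0.058], [-0.003, -0.0015, 0]], [[-0.066, 0.022, 0.058], [-0.003, -0.0015, 0]]]}}

```text
clock: 4.3
position: [570.7, -226.4, 34.1]
ee_rot: [0.779, -0.628, -0.002, 0.001]
contact_force: [0.1, 1.1, 0.2]
gripper_width: 51.2
grasp_force: 0.0
```

```bash
python3 -c "
from h import *
togo(-170,4.8,36)"
```

```text
t 4.3 guide [-189.3    5.7] z 34.1 w 51.2 F [0.1 1.1 0.2]
shift [-0.077 -0.004 -0.007] turn [0.0011 0.0005 0.0003]
```

Call:
{"api": "arm_command", "payload": {"rows": [[[-0.02, -0.002, -0.01], [0, 0, 0]], [[-0.04, -0.002, -0.01], [0, 0, 0]], [[-0.06, -0.002, -0.01], [0, 0, 0]], [[-0.08, -0.002, -0.01], [0, 0, 0]], [[-0.1, -0.002, -0.01], [0, 0, 0]]]}}

```text
clock: 4.8
position: [566.3, -202.2, 37.3]
ee_rot: [0.778, -0.628, -0.001, 0.001]
contact_force: [0.7, -3.0, 1.5]
gripper_width: 51.4
grasp_force: 1.2
```

```bash
cat >> h.py <<'E'
def box():
    p,P=cloud("top");s=cv2.cvtColor(p,cv2.COLOR_BGR2HSV)[...,1];z=P[...,2];g=P[...,:2]-O
    m=(s<75)&(z>58)&(z<74)&(abs(g@L)<75)&(g@D>-190)&(g@D<195)
    n,l,st,_=cv2.connectedComponentsWithStats(m.astype(np.uint8));k=1+st[1:,4].argmax()
    c,sz,a=rect(P[l==k][:,:2]);print("box",gd(c),sz,"yaw deg",round((a if a<45 else a-90)-12.2,2))
    return p
E
python3 -c "
from h import *
box();togo(-120,0,36)"
```

```text
box [-128.    17.3] [67.7 59.6] yaw deg -0.03
t 4.85 guide [-163.8    5.1] z 37.1 w 51.3 F [ 0.1 -1.1  0.2]
shift [-0.175 -0.02   0.005] turn [0.0008 0.0005 0.0001]
```

```bash
cat >> h.py <<'E'
def edges(n):
    p,P=cloud(n);s=cv2.cvtColor(p,cv2.COLOR_BGR2HSV)[...,1];z=P[...,2];g=(P[...,:2]-O)@np.c_[D,L]
    m=(s<75)&(z>60)&(z<74)&(abs(g[...,1])<70)&(g[...,0]>-190)&(g[...,0]<188)
    q=g[m];f=q[:,0].max();out=[]
    xs=np.arange(f-100,f-4,8)
    for lab,fn in(("R",min),("L",max)):
        e=[(x,fn(w)) for x in xs if len(w:=q[(abs(q[:,0]-x)<4),1])>8]
        e=np.array(e);c=np.polyfit(e[:,0],e[:,1],1);r=abs(e[:,1]-np.polyval(c,e[:,0]));e=e[r<=np.median(r)*2.5+.3]
        c=np.polyfit(e[:,0],e[:,1],1);out.append((lab,np.polyval(c,[f-55,f]).round(1),np.rad2deg(c[0]).round(2),len(e)))
    ys=np.arange(-40,41,8);e=np.array([(y,w.max()) for y in ys if len(w:=q[abs(q[:,1]-y)<4,0])>8])
    c=np.polyfit(e[:,0],e[:,1],1)
    print(n,"front",round(np.median(e[:,1]),1),"yaw",-np.rad2deg(c[0]).round(2),out);return p
E
python3 -c "
from h import *
edges('top');p=edges('side');cv2.imwrite('pics/side2.png',p[80:260,170:350].repeat(3,0).repeat(3,1))"
```

```text
top front -98.3 yaw -0.4 [('R', array([ -4.9, -21.3]), np.float64(-17.09), 6), ('L', array([50.8, 51.5]), np.float64(0.74), 6)]
side front -41.5 yaw -0.1 [('R', array([-39.8, -40.8]), np.float64(-1.05), 12), ('L', array([52.3, 52. ]), np.float64(-0.33), 12)]
```

View pics/side2.png

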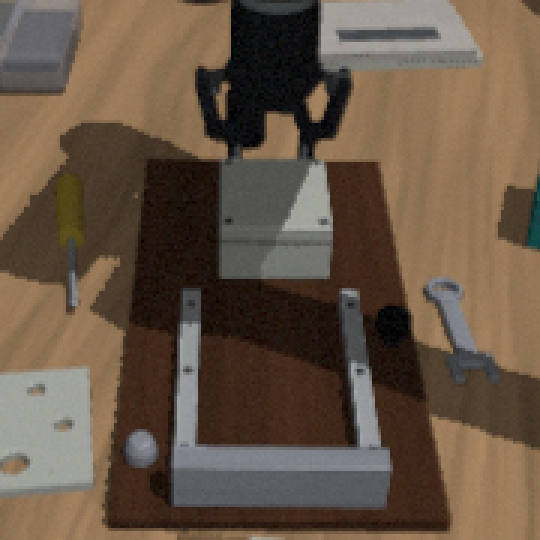

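The box is moving squarely: front edge at crop (275,275), rails ahead at (190,300) and (350,300). I check the lane centre in this same camera to cancel its calibration offset.

```bash
cat >> h.py <<'E'
def rails(n):
    p,P=cloud(n);z=P[...,2];g=(P[...,:2]-O)@np.c_[D,L];hs=cv2.cvtColor(p,cv2.COLOR_BGR2HSV)
    for s in(1,-1):
        q=g[(abs(z-28)<3)&(abs(g[...,1]*s-64)<14)&(g[...,0]>20)&(g[...,0]<170)&(hs[...,1]<90)]
        c=np.polyfit(q[:,0],q[:,1],1);print(n,"rail y at 0,150",np.polyval(c,[0,150]).round(1),len(q))
    q=g[(abs(z-52)<3)&(abs(g[...,1])<60)&(abs(g[...,0]-200)<25)];print("stop x",np.percentile(q[:,0],[2,50,98]).round(1),len(q))
E
python3 -c "
from h import *
rails('side');rails('top')"
```

```text
side rail y at 0,150 [65.9 65.8] 306
side rail y at 0,150 [-62.4 -62.8] 303
stop x [190.2 201.2 210.4] 492
top rail y at 0,150 [63.1 63.7] 211
top rail y at 0,150 [-64.3 -64.7] 265
stop x [190.5 200.2 209.7] 340
```

Call:
{"api": "arm_command", "payload": {"rows": [[[-0.032, -0.004, 0], [0, 0, 0]], [[-0.064, -0.008, 0], [0, 0, 0]], [[-0.096, -0.012, 0], [0, 0, 0]], [[-0.128, -0.016, 0], [0, 0, 0]], [[-0.16, -0.018, 0], [0, 0, 0]]]}}

```text
clock: 5.55
position: [561.8, -161.4, 36.8]
ee_rot: [0.778, -0.628, -0.002, 0.001]
contact_force: [0.5, -1.6, -0.9]
gripper_width: 51.5
grasp_force: 0.6
```

```bash
python3 -c "
from h import *
edges('side');togo(-60,0,36)"
```

```text
side front -1.4 yaw -0.34 [('R', array([-44.4, -45.6]), np.float64(-1.19), 12), ('L', array([47.2, 47.1]), np.float64(-0.05), 12)]
t 5.6 guide [-122.8    0.8] z 36.8 w 51.4 F [-0.6  0.2 -0.1]
shift [-0.251 -0.003  0.004] turn [0.0011 0.0007 0.0003]
```

Centred to about 0.5 mm. Now straight on down the lane.

Call:
{"api": "arm_command", "payload": {"rows": [[[-0.04, 0, 0], [0, 0, 0]], [[-0.08, 0, 0], [0, 0, 0]], [[-0.12, 0, 0], [0, 0, 0]], [[-0.16, 0, 0], [0, 0, 0]], [[-0.2, 0, 0], [0, 0, 0]]]}}

```text
clock: 6.1
position: [551.1, -112.5, 37.0]
ee_rot: [0.778, -0.628, -0.002, 0.001]
contact_force: [-0.0, -2.0, -0.4]
gripper_width: 51.0
grasp_force: 0.8
```

```bash
python3 -c "
from h import *
edges('side');togo(68.6,0,36)"
```

```text
side front 47.8 yaw -0.03 [('R', array([-44.5, -44. ]), np.float64(0.54), 12), ('L', array([47.7, 47.3]), np.float64(-0.38), 12)]
t 6.15 guide [-72.6   1. ] z 36.9 w 51.2 F [-1.5  1.  -0.3]
shift [-0.565 -0.004  0.005] turn [0.0011 0.0007 0.0003]
```

Call:
{"api": "arm_command", "payload": {"rows": [[[-0.04, 0, 0], [0, 0, 0]], [[-0.08, 0, 0], [0, 0, 0]], [[-0.12, 0, 0], [0, 0, 0]], [[-0.16, 0, 0], [0, 0, 0]], [[-0.2, 0, 0], [0, 0, 0]]]}}

```text
clock: 6.65
position: [540.5, -63.7, 37.0]
ee_rot: [0.778, -0.628, -0.002, 0.001]
contact_force: [0.4, -1.5, 0.4]
gripper_width: 51.3
grasp_force: 0.8
```

Call:
{"api": "arm_command", "payload": {"rows": [[[-0.04, 0, 0], [0, 0, 0]], [[-0.08, 0, 0], [0, 0, 0]], [[-0.12, 0, 0], [0, 0, 0]], [[-0.16, 0, 0], [0, 0, 0]], [[-0.2, 0, 0], [0, 0, 0]]]}}

```text
clock: 7.15
position: [529.9, -14.8, 37.0]
ee_rot: [0.778, -0.628, -0.002, 0.001]
contact_force: [0.4, -1.1, 0.3]
gripper_width: 50.9
grasp_force: 0.7
```

```bash
python3 -c "
from h import *
edges('side');togo(68.6,0,36)"
```

```text
side front 148.0 yaw 0.49 [('R', array([-43.6, -43.1]), np.float64(0.54), 12), ('L', array([48.1, 48.3]), np.float64(0.2), 12)]
t 7.2 guide [27.2  0.9] z 37.0 w 51.3 F [-0.8  1.  -0.2]
shift [-0.166 -0.004  0.004] turn [0.001  0.0006 0.0003]
```

Call:
{"api": "arm_command", "payload": {"rows": [[[-0.03, 0, 0], [0, 0, 0]], [[-0.06, 0, 0], [0, 0, 0]], [[-0.09, 0, 0], [0, 0, 0]], [[-0.12, 0, 0], [0, 0, 0]], [[-0.14, 0, 0], [0, 0, 0]]]}}

```text
clock: 7.7
position: [522.6, 19.2, 37.0]
ee_rot: [0.778, -0.628, -0.002, 0.001]
contact_force: [-0.0, -1.5, -0.2]
gripper_width: 51.1
grasp_force: 0.7
```

Call:
{"api": "arm_command", "payload": {"rows": [[[-0.006, 0, 0], [0, 0, 0]], [[-0.012, 0, 0], [0, 0, 0]], [[-0.018, 0, 0], [0, 0, 0]], [[-0.024, 0, 0], [0, 0, 0]], [[-0.024, 0, 0], [0, 0, 0]]]}}

```text
clock: 8.2
position: [521.5, 24.6, 37.1]
ee_rot: [0.778, -0.628, -0.002, 0.001]
contact_force: [-0.7, 0.6, -0.6]
gripper_width: 51.3
grasp_force: 0.1
```

```bash
python3 -c "
from h import *
edges('side');togo(68.6,0,36)"
```

```text
side front 187.7 yaw -0.23 [('R', array([-44., -45.]), np.float64(-1.07), 12), ('L', array([47.8, 47.4]), np.float64(-0.45), 12)]
t 8.25 guide [66.4  0.7] z 37.2 w 51.2 F [ 0.2 -1.  -0.3]
shift [-0.009 -0.003  0.005] turn [ 0.0009  0.0006 -0.0001]
```

Call:
{"api": "arm_command", "payload": {"rows": [[[-0.003, 0, 0], [0, 0, 0]], [[-0.006, 0, 0], [0, 0, 0]], [[-0.009, 0, 0], [0, 0, 0]], [[-0.009, 0, 0], [0, 0, 0]]]}}

```text
clock: 8.65
position: [521.1, 26.7, 37.2]
ee_rot: [0.778, -0.628, -0.002, 0.001]
contact_force: [-0.1, -1.3, -0.3]
gripper_width: 51.0
grasp_force: 0.6
```

Call:
{"api": "arm_command", "payload": {"rows": [[[-0.003, 0, 0], [0, 0, 0]], [[-0.006, 0, 0], [0, 0, 0]], [[-0.006, 0, 0], [0, 0, 0]]]}}

```text
clock: 8.95
position: [521.0, 26.9, 37.2]
ee_rot: [0.778, -0.628, -0.001, 0.001]
contact_force: [2.3, -7.8, -0.2]
gripper_width: 51.0
grasp_force: 4.1
```

It has reached the stop: the force is up and the TCP has stalled. I press slightly to square it.

Call:
{"api": "arm_command", "payload": {"rows": [[[-0.003, 0, 0], [0, 0, 0]], [[-0.006, 0, 0], [0, 0, 0]], [[-0.006, 0, 0], [0, 0, 0]]]}}

```text
clock: 9.25
position: [520.9, 27.0, 37.4]
ee_rot: [0.778, -0.628, -0.001, 0.002]
contact_force: [4.3, -15.3, -1.2]
gripper_width: 51.0
grasp_force: 7.7
```

Seated. I draw back along the lane, then up and away.

Call:
{"api": "arm_command", "payload": {"rows": [[[0.02, 0, 0], [0, 0, 0]], [[0.06, 0, 0], [0, 0, 0]], [[0.12, 0, 0], [0, 0, 0]], [[0.16, 0, 0], [0, 0, 0]], [[0.16, 0, 0], [0, 0, 0]]]}}

```text
clock: 9.75
position: [529.0, -10.8, 37.0]
ee_rot: [0.778, -0.629, -0.002, 0.001]
contact_force: [-0.2, 0.5, 0.3]
gripper_width: 51.0
grasp_force: 0.0
```

Call:
{"api": "arm_command", "payload": {"rows": [[[0.02, 0, -0.1], [0, 0, 0]], [[0.1, 0, -0.3], [0, 0, 0]], [[0.3, 0, -0.5], [0, 0, 0]], [[0.5, 0, -0.7], [0, 0, 0]], [[0.6, 0, -0.8], [0, 0, 0]]]}}

```text
clock: 10.25
position: [556.5, -136.3, 217.2]
ee_rot: [0.778, -0.628, -0.001, 0.0]
contact_force: [1.1, 0.6, -0.4]
gripper_width: 51.3
grasp_force: 0.0
```

Call:
{"api": "arm_command", "payload": {"rows": [[[0.4, 0, 0], [0, 0, 0]], [[0.4, 0, 0], [0, 0, 0]], [[0.4, 0, 0], [0, 0, 0]], [[0.4, 0, 0], [0, 0, 0]]]}}

```text
clock: 10.65
position: [577.3, -234.2, 214.3]
ee_rot: [0.777, -0.629, -0.002, 0.001]
contact_force: [-0.3, 0.5, 0.1]
gripper_width: 51.2
grasp_force: 0.0
```

```bash
sed -i 's/<188)/<189)/' h.py; python3 -c "
from h import *
p=box();rails('top');edges('side')
cv2.imwrite('pics/top2.png',cv2.resize(p[130:250,180:380],None,fx=4,fy=4,interpolation=cv2.INTER_CUBIC))"
```

```text
box [135.1  -0.4] [ 93.8 110.5] yaw deg 0.03
top rail y at 0,150 [63.7 63.5] 305
top rail y at 0,150 [-65.6 -64.4] 289
stop x [191.1 200.8 209.8] 318
side front 188.8 yaw -0.09 [('R', array([-43.8, -44.5]), np.float64(-0.8), 12), ('L', array([47.9, 47.5]), np.float64(-0.51), 12)]
```

View pics/top2.png

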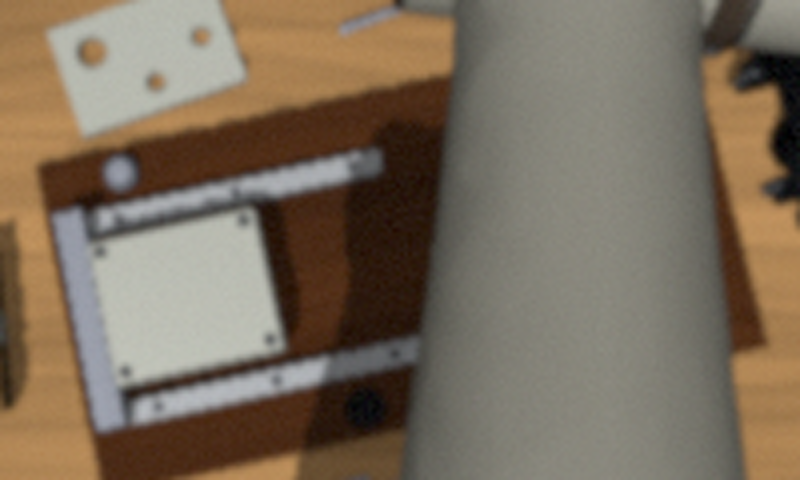

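The box (crop 188,298) sits square against the stop at guide (135.1, -0.4), yaw 0.03°, with gaps to both rails, and the arm is clear.

```bash
python3 -c "
from bench import arm
print(arm.job_done())"
```

```text
the job is handed in; nothing more can be done
None
```

The white enclosure sits square against the end stop, about 10 mm clear of each rail; I saw no sign of contact with either rail on the way, the arm is drawn back clear, and the job is handed in.

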